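# Put the rewound armature away in its drawer

## Robot

A 6-joint arm with a two-finger parallel gripper is mounted at the origin on the work surface. World frame = base frame: x ahead of the robot, y to its left, z up, the work surface at z = 0. Lengths are in m, angles in rad, forces in N, time in s.
With the tool pointing down it reaches from about 0.375 to 0.9 m from the base axis. Payload 3.1 kg.
Tool frame: the origin (TCP) lies midway between the tips of the shut fingers; the grasp point (between the pads) lies 19 mm behind it; z points along the fingers, y is the line along which they close (so a half turn about z gives the same grasp; the last joint's range is limited). The gripper opens to 85 mm and grips with 20 to 120 N. Pads are 22 mm wide; open, the fingers measure 114 mm over their backs; the gripper's body (76 mm by 85 mm) begins 54 mm behind the grasp point. The pads swing forward as they close: fully open they stand 13 mm farther back than shut.
Start: joints at [-1.365, 0.527, 1.433, -0, 1.181, -0.178], TCP at [0.234, -0.579, 0.203] pointing down, gripper open.
Joint ranges: [-3.08, 3.08], [-0.75, 2.2], [0.22, 2.44], [-1.43, 4.57], [0, 2.65], [-2.85, 2.85]. Speed limits (rad/s): [2.79, 2.79, 3.14, 3.14, 3.14, 3.14].

## Interface

Orientations are given as a unit quaternion [x, y, z, w].
In Python, from station import manip gives the robot as it stands.
- The arm moves only by the tool drive_tool, never from a script. Its argument "motion" is a list that holds one entry, the list of rows, each a list of 5 numbers: the finger opening in mm, from 0 to 85.4, then the shift along the tool's x, y, z in units of 30 mm (1.0 is 30 mm), then the turn about the tool's z in units of 8 degrees (1.0 is 8 degrees). In form: [[[fingers, x, y, z, yaw], ...]]. A call has 1 to 10 rows; each row is the pose to reach, as a shift and turn from the pose commanded when the call began, along the tool's axes at that moment; what a row does not reach only later rows make up. A row lasts 1/10 s, in which the tool goes at most 50 mm and 8.59 degrees, less where a joint would pass 70% of its speed; a pose out of reach is approached as far as the arm can. A call with a gripper value outside its range is refused whole. The fingers move at their own pace and stop on an object; "squeeze" is the grip in N (left out, the last holds). Time passes only in rows, so rows that repeat a pose let the fingers close. It gives the time, the measured TCP pose, the force, the opening and the grip force at its end, in the units of the state.
- manip.sense(): the state, without advancing time (a new reading comes with each control period).
- manip.snapshot(name): name is "side" or "top"; returns the picture (420x560x3 uint8, red, green, blue); there is no depth.
- manip.camera_model(name): a dict with "fov_y" (degrees; the focal length in pixels is half the picture's height over the tangent of half this angle, whatever the lens; pixels are square), "cx", "cy" (the principal point, pixels), "k1" (the pictures are not rectified: a ray, as slopes to the right and down, at radius r is drawn at 1 + k1 r^2 times it, then the intrinsics apply), "origin" and "orientation" of the camera in the world. Camera axes: x right, y up, looking along -z (the intrinsics and any distortion apply to the point x, -y, -z); pixel columns grow to the right and rows downward; lengths in m; the calibration is good to about 2 mm. A picture is of the moment at which its call begins. camera_model takes no time and is no camera call.
- manip.sign_off(): hands the job in; it is judged then, once.
The state is a dict: "t": time; "q": joint angles; "qd": joint speeds; "tau": joint torques, N m; "tcp_pos": TCP position; "tool_rot": TCP orientation; "force": force on the tool from outside, world axes, zero at the start; "ft_torque": the same for the moment, N m; "finger_gap": opening from 0.0 (shut) to 1.0 (fully open); "gripper_force": force on a finger pad.
Only numpy, scipy, OpenCV 4.12 (cv2) and the standard library are available. Lean on these libraries where they do the work, as an engineer would, in place of code of your own. Each camera call takes 0.05 s, during which the arm holds its last target. There are 200 camera calls.

## Task

Pull the wide top drawer of the small parts cabinet all the way out to its stop, lift the motor armature off its wooden bench rest and set it down gently in the two V-notched uprights inside that drawer, so that both ends of its shaft lie in the notches (either end may face forward). Let go of it, then slide the drawer fully shut. Leave the other drawers shut and do not disturb the wire spool, the jar or the screwdriver.

Things in the scene. Friction and masses are not known exactly. Their poses are not given: they have to be found in the camera images.
- cabinet: Fixed grey parts cabinet, white drawer fronts, 235 deep, 302 wide, 165 high. Origin: on the bench below the middle of the shut wide top drawer's front face; x points level into the cabinet, y left as seen facing it, z up. Drawers pull along -x. Body x 15 to 235, y -100 to 202. Top row: wide drawer (y -91 to 91), narrow one at its left (y 97 to 193); below, one full-width drawer.
- wide_drawer (a joint): How far the wide top drawer is out, m: 0 shut, 0.150 at its stop; starts 0 to 0.03. About 2 N of friction and 8 N per m/s of damping, no spring or latch; stays where left.
- wide_drawer_handle (a point): Middle of the wide drawer's handle, moving with it; axes as the cabinet's. Level round steel bar, 10 diameter, 110 long along y, on a post at each end; bar centre 40 in front of the drawer's face (35 clear gap behind it), 128 above the bench, 37 below the cabinet's top. Free from above: a finger up to 25 thick fits behind it.
- drawer_seat (a point): Where the armature's origin belongs in the wide drawer: on the seated shaft's axis, midway between two wooden V uprights; moves with the drawer, axes as the cabinet's; shaft lies along x. 125 behind the handle bar, 121 above the bench, 28 above the drawer's floor. Uprights at x -50 and +50, 8 thick, 40 wide, each with a 90 degree V open at the top, 30 wide at its mouth.
- drawer_rim (a point): Top edge of the wide drawer's front panel, middle of its inner side; moves with the drawer, axes as the cabinet's. 151 above the bench. Drawer inside is 160 wide (y -80 to 80); its side walls end 13 below this edge. Seat point is 70 behind. At the stop the cabinet's front edge (top face 14 higher than this edge) is 150 behind this point; nothing else stands over the drawer.
- armature: Loose motor armature, 0.27 to 0.53 kg: dark steel cylinder with copper strips, 36 diameter, 44 long, amid a steel shaft 8 diameter, 130 long; copper windings and commutator (28 diameter or less) from -30 to +40 along it. Origin: cylinder's centre; x along the shaft, to the commutator; may roll about x. Starts level in the rest, axis 38 above the bench. Grip the cylinder across the shaft.
- rest: Fixed wooden bench rest: board 125 x 50 x 10 with two V uprights like the drawer's, 8 thick, at x -50 and +50, their tops about 48 above the bench. Origin: centre of its underside; x along the shaft it carries. Stands left or right of the robot's centre line.
- narrow_drawer (a joint): Narrow top drawer, m pulled out; 0 shut, stays shut. Its handle is like the wide one's, 60 long, same height, 145 to the left of it.
- lower_drawer (a joint): Full-width lower drawer, m pulled out; 0 shut, stays shut. Its handle bar is 53 above the bench.
- spool: Bystander: upright loose spool of copper wire with black flanges, 80 diameter, 110 high, on the other side of the centre line from the rest. Origin: centre of its underside.
- jar: Bystander: loose pale translucent screw jar with a red lid, 60 diameter, 85 high, on the bench, right of the cabinet. Origin: centre of its underside.
- screwdriver: Bystander: loose screwdriver lying on the bench between the robot's base and the cabinet. Origin: on its underside.

How it is judged:
On the way, in this order (a step that is already met when the one before it is completed fails the run):
1. the wide drawer is pulled out to its stop (within 6 mm) (value of joint wide_drawer above 0.144 m), for 0.2 s.
2. the armature lies in both notches of the drawer, let go (z of armature in the frame of drawer_seat between -0.004 and 0.004 m and y of armature in the frame of drawer_seat between -0.005 and 0.005 m and x of armature in the frame of drawer_seat between -0.012 and 0.012 m and angle between the x axis of armature and the x axis of drawer_seat, either way round below 0.08 rad and contact force between the fingers and armature below 0.2 N and value of joint wide_drawer above 0.1 m), for 0.2 s.
3. the drawer is fully shut with the armature lying in its notches (z of armature in the frame of drawer_seat between -0.004 and 0.004 m and y of armature in the frame of drawer_seat between -0.005 and 0.005 m and x of armature in the frame of drawer_seat between -0.012 and 0.012 m and angle between the x axis of armature and the x axis of drawer_seat, either way round below 0.08 rad and value of joint wide_drawer below 0.005 m), for 0.2 s.
At the end, for the whole second after the job is handed in: Wide drawer shut (within 5 mm); armature at rest in both V notches inside it, let go: centre within 12 mm along the shaft, 5 mm sideways and 4 mm in height of the seat point, shaft within 0.08 rad of the drawer's length, either way round; other two drawers shut (within 5 mm) (all of step 3 and contact force between the fingers and armature below 0.2 N and value of joint each of narrow_drawer, lower_drawer below 0.005 m and linear speed of armature below 0.02 m/s); the robot touches nothing.
It fails at once if the armature, not held, moves faster than 0.45 m/s (dropped from more than about 1 cm, or flung) (contact force between the fingers and armature below 0.2 N and linear speed of armature above 0.45 m/s).
It fails at once if the armature strikes or is pressed hard against the drawer or cabinet (over 60 N) (contact force between armature and cabinet above 60 N).
It fails at once if the narrow or the lower drawer is pulled open (over 20 mm) (value of joint any of narrow_drawer, lower_drawer above 0.02 m).
It fails at once if the spool, the jar or the screwdriver is disturbed (moved over 30 mm) (distance of any of spool, jar, screwdriver from where it was at the start of the episode above 0.03 m).
It also fails if it takes over 70 s, if anything falls off the work surface, if the arm or the gripper's body presses on something with over 40 N, if the wrist force passes 120 N, or if a joint passes its speed limit or range.

## Working session

There is one attempt and no reset: what is moved stays moved. The work goes in short steps, Python scripts to look and compute and a tool call to move; the robot and the scene stay as the last step left them, time stands still between calls to the robot, and variables do not carry over. Pictures are saved under pics/ and viewed, at most 10 in all, crops included, and the job is handed in when it is done.

Besides the shell and the picture viewer there is one more tool, called after "Request:" in YAML: its name, and indented under it one key for each argument. drive_tool: Moves the arm, as the interface text tells. Its arguments: {"type":"object","properties":{"motion":{"type":"array","items":{"type":"array","items":{"type":"array","items":{"type":"number"}}}},"squeeze":{"type":"number"}},"required":["motion"]}

```bash
mkdir -p pics; cat > h.py <<'E'
import numpy as np, cv2
from scipy.spatial.transform import Rotation as R
from station import manip
def cam(n):
    c=manip.camera_model(n); f=210/np.tan(np.radians(c['fov_y']/2))
    return c,f,R.from_quat(c['orientation']).as_matrix(),np.array(c['origin'])
def ray(n,u,v):
    c,f,M,o=cam(n); d=np.array([(u-c['cx'])/f,(v-c['cy'])/f]); p=d.copy()
    for _ in range(20): p=d/(1+c['k1']*(p@p))
    return o,M@np.array([p[0],-p[1],-1])
def atz(n,u,v,z):
    o,d=ray(n,u,v); return o+d*(z-o[2])/d[2]
def proj(n,P):
    c,f,M,o=cam(n); q=M.T@(np.array(P)-o); p=np.array([q[0],-q[1]])/-q[2]
    p=p*(1+c['k1']*(p@p)); return p*f+[c['cx'],c['cy']]
def tri(a,b):
    A=[];y=[]
    for o,d in (ray('side',*a),ray('top',*b)):
        d=d/np.linalg.norm(d);Q=np.eye(3)-np.outer(d,d);A.append(Q);y.append(Q@o)
    return np.linalg.lstsq(np.vstack(A),np.hstack(y),rcond=None)[0]
def save(n,f,crop=None,s=1):
    im=manip.snapshot(n)
    if crop: x0,y0,x1,y1=crop; im=im[y0:y1,x0:x1]
    cv2.imwrite('pics/'+f,cv2.resize(im[:,:,::-1],None,fx=s,fy=s,interpolation=cv2.INTER_CUBIC))
E
python3 - <<'E'
from h import *
np.set_printoptions(precision=4,suppress=True)
for n in('side','top'): save(n,n+'0.png',None,1.42); print(manip.camera_model(n))
print(manip.sense())
E
```

```text
{'fov_y': 42.26988016534776, 'cx': 277.6909163299603, 'cy': 204.20667220775002, 'k1': -0.10074031967973877, 'origin': array([-0.1558,  0.8386,  1.061 ]), 'orientation': array([-0.157 ,  0.3992,  0.8434, -0.3233])}
{'fov_y': 53.69031413608446, 'cx': 278.67139322761625, 'cy': 205.0233206281653, 'k1': -0.08023006493475043, 'origin': array([ 0.5293, -0.0223,  1.1292]), 'orientation': array([ 0.0357, -0.0281, -0.702 ,  0.7107])}
{'t': 0.1, 'q': array([-1.3655,  0.5284,  1.4338,  0.    ,  1.1814, -0.1785]), 'qd': array([ 0.0017, -0.0021, -0.0024,  0.0001,  0.0006, -0.0005]), 'tau': array([  0.0001, -44.3303, -17.8586,  -0.0003,   0.0039,   0.    ]), 'tcp_pos': array([ 0.2339, -0.5788,  0.2023]), 'tool_rot': array([ 0.9816,  0.1907, -0.    , -0.001 ]), 'force': array([ 0.5264, -0.522 , -0.29  ]), 'ft_torque': array([-0.0643,  0.0238,  0.0041]), 'gripper_force': 0.0, 'finger_gap': 1.0027269212310317}
```

View pics/side0.png

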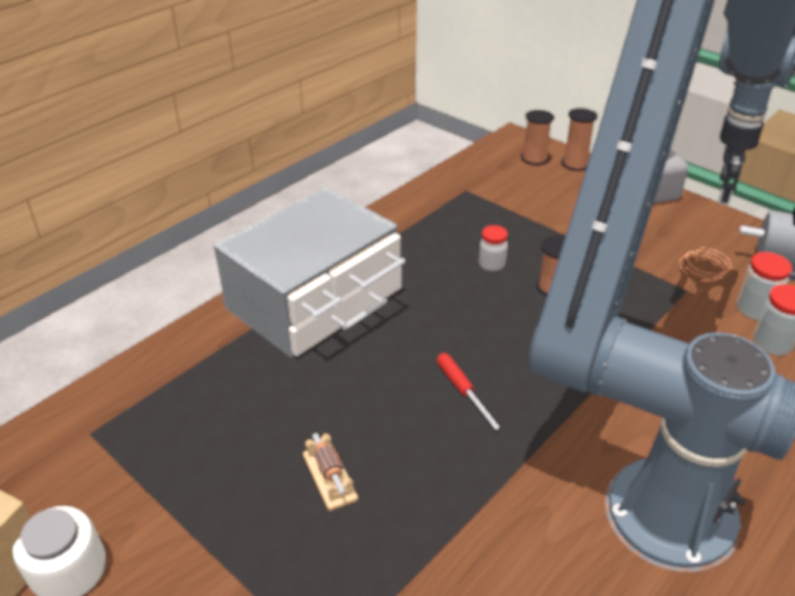

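View pics/top0.png

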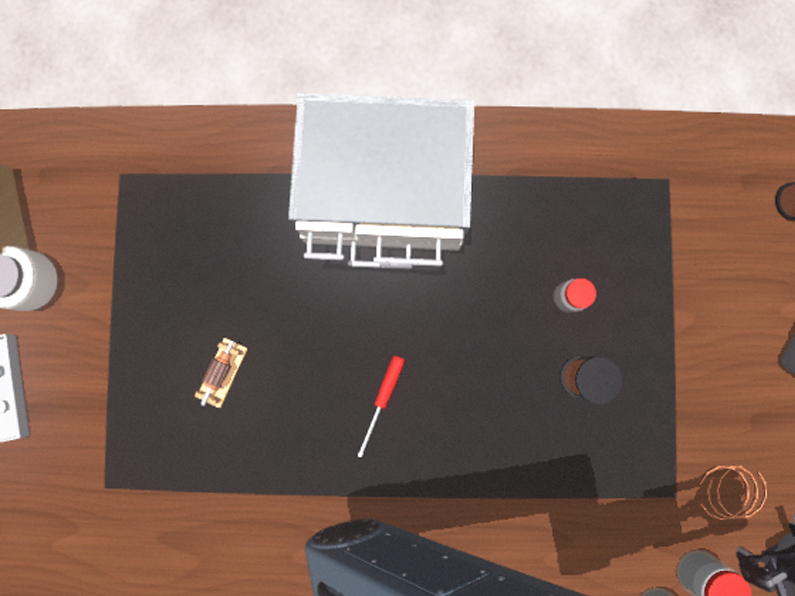

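The side view shows the cabinet at about (310,270) and the rest at (330,470). The top view shows the wide drawer handle at about (397,263), the armature at (220,372), the screwdriver at (385,400), and the jar and spool at right (580,295) and (595,380). I'll enlarge the areas I need.

```bash
python3 - <<'E'
from h import *
t=manip.snapshot('top')[:,:,::-1]; s=manip.snapshot('side')[:,:,::-1]
a=cv2.resize(t[60:200,195:345],(800,None) if 0 else (600,560),interpolation=cv2.INTER_CUBIC)  # x4
b=cv2.resize(t[232:292,132:182],(200,240),interpolation=cv2.INTER_CUBIC) # x4
b2=cv2.resize(s[300:362,208:258],(200,248),interpolation=cv2.INTER_CUBIC) # x4
o=np.zeros((560,800,3),np.uint8);o[:,:600]=a;o[:240,600:]=b;o[300:548,600:]=b2
cv2.imwrite('pics/c1.png',o)
cv2.imwrite('pics/c2.png',cv2.resize(s[130:255,150:290],(672,600),interpolation=cv2.INTER_CUBIC)) #x4.8
E
```

```text
(no output)
```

View pics/c1.png

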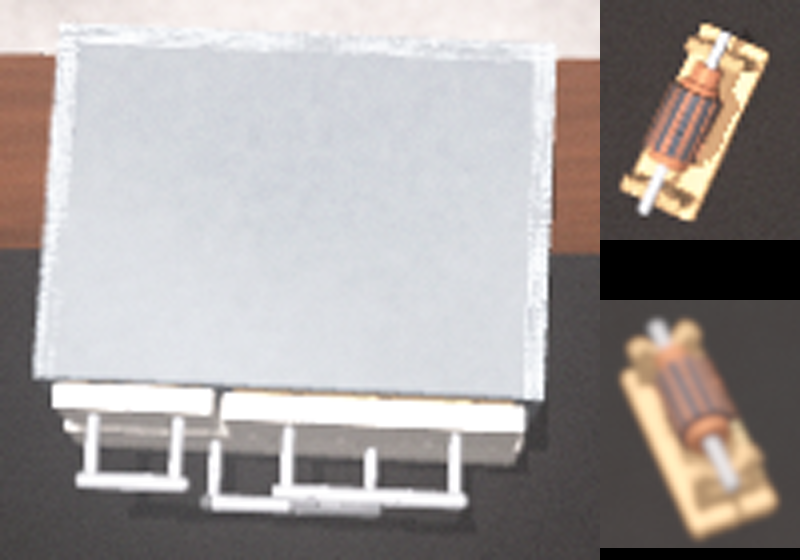

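View pics/c2.png

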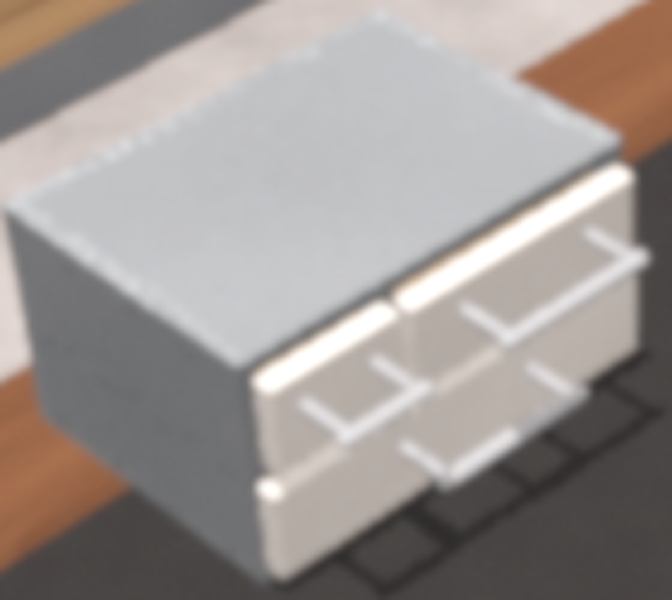

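The crops show the cabinet top corners, with the front at (36,378) and (543,400). The wide handle bar runs (275,492)–(466,500), and its drawer is slightly open. The shaft ends are at (724,34) and (645,212) from the top, and (655,323) and (735,488) from the side.

```bash
python3 - <<'E'
from h import *
np.set_printoptions(precision=4,suppress=True)
A=lambda X,Y:(195+X/4-.4,60+Y/4-.4)
B=lambda X,Y:(132+(X-600)/4-.4,232+Y/4-.4)
S=lambda X,Y:(208+(X-600)/4-.4,300+(Y-300)/4-.4)
C=lambda X,Y:(150+X/4.8-.4,130+Y/4.8-.4)
c=[atz('top',*A(*p),.165) for p in((36,378),(543,400),(58,26),(555,44))]
print('corners FL FR BL BR\n',np.array(c)); 
for i,j in((1,0),(3,2),(2,0),(3,1)):d=c[j]-c[i];print(np.linalg.norm(d),np.degrees(np.arctan2(d[1],d[0])))
print('side FL,FR,B?',atz('side',*C(240,365),.165),atz('side',*C(620,140),.165),atz('side',*C(10,208),.165),atz('side',*C(380,12),.165))
for nm,l,r in(('wide',(275,492),(466,500)),('nar',(78,480),(188,484))):
  a,b=[atz('top',*A(*p),.133) for p in(l,r)];print(nm,a,b,np.linalg.norm(a-b),(a+b)/2)
for nm,l,r in(('wide',(510,338),(645,257)),('nar',(345,437),(430,388))):
  a,b=[atz('side',*C(*p),.128) for p in(l,r)];print(nm,a,b,np.linalg.norm(a-b),(a+b)/2)
print(tri(C(510,338),A(275,492)),tri(C(645,257),A(466,500)))
for f,n,e1,e2 in((B,'top',(724,34),(645,212)),(S,'side',(655,323),(735,488))):
  a,b=[atz(n,*f(*p),.038) for p in(e1,e2)];d=a-b;print(n,a,b,np.linalg.norm(d),np.degrees(np.arctan2(d[1],d[0])),(a+b)/2)
print(tri(S(655,323),B(724,34)),tri(S(735,488),B(645,212)))
for n in((400,358),(360,455)): print('driver',atz('top',n[0]/1.42,n[1]/1.42,.01))
E
```

```text
corners FL FR BL BR
 [[ 0.7357  0.1682  0.165 ]
 [ 0.7256 -0.132   0.165 ]
 [ 0.9548  0.1626  0.165 ]
 [ 0.9455 -0.1399  0.165 ]]
0.30043220838411455 88.05872421493868
0.3026683048235583 88.2385454025902
0.21911489592129144 178.52769457926706
0.22005791267886377 177.94386239257193
side FL,FR,B? [0.7343 0.1676 0.165 ] [ 0.724  -0.1297  0.165 ] [0.9468 0.161  0.165 ] [ 0.9401 -0.1355  0.165 ]
wide [0.6736 0.0267 0.133 ] [ 0.67  -0.089  0.133] 0.11578746323975125 [ 0.6718 -0.0312  0.133 ]
nar [0.6797 0.1468 0.133 ] [0.6779 0.0796 0.133 ] 0.06718548538721084 [0.6788 0.1132 0.133 ]
wide [0.6736 0.0205 0.128 ] [ 0.667  -0.0883  0.128 ] 0.10903228305676205 [ 0.6703 -0.0339  0.128 ]
nar [0.6811 0.143  0.128 ] [0.6761 0.0825 0.128 ] 0.06071027823101082 [0.6786 0.1127 0.128 ]
[0.6719 0.0253 0.1322] [ 0.6702 -0.0902  0.1254]
top [0.5311 0.2959 0.038 ] [0.4132 0.3451 0.038 ] 0.12777819197641377 -22.646270625499145 [0.4722 0.3205 0.038 ]
side [0.532  0.2933 0.038 ] [0.4097 0.3467 0.038 ] 0.1334521560484676 -23.590976632028873 [0.4708 0.32   0.038 ]
[0.5308 0.2949 0.0404] [0.4122 0.3456 0.0347]
driver [ 0.5038 -0.0195  0.01  ]
driver [0.3215 0.0532 0.01  ]
```

```bash
cat >> h.py <<'E'
CO=np.array([.7137,-.0323]); CY=-1.85
def cab(x,y,z):
    a=np.radians(CY); return [*(CO+[x*np.cos(a)-y*np.sin(a),x*np.sin(a)+y*np.cos(a)]),z]
def go(*wps):
    s=manip.sense(); M=R.from_quat(s['tool_rot']).as_matrix(); p=s['tcp_pos']; y0=np.degrees(np.arctan2(M[1,0],M[0,0]))
    print('t',s['t'],'p',p.round(4),'yaw',y0.round(2),'tilt',M[2].round(3),'f',s['force'].round(1),'gap',round(s['finger_gap'],3),'gf',round(s['gripper_force'],1))
    for w in wps:
        d=np.array(w[:3])-p; dy=-((w[3]-y0+90)%180-90)
        print(np.round(w,4),'->',(M.T@d/.03).round(3),'yaw',round(dy/8,3),'mm',round(np.linalg.norm(d)*1e3))
E
python3 - <<'E'
from h import *
print(manip.sense()['q'])
go([.234,-.579,.26,CY],[*cab(-.0195,0,.26),CY],[*cab(-.0195,0,.112),CY])
E
```

```text
[-1.36549136e+00  5.28109458e-01  1.43337056e+00 -1.19659367e-05
  1.18138262e+00 -1.78490706e-01]
t 0.2 p [ 0.234  -0.5791  0.2026] yaw 21.99 tilt [ 0.    -0.001 -1.   ] f [-0.6 -0.3  0.3] gap 0.998 gf 0.0
[ 0.234 -0.579  0.26  -1.85 ] -> [ 0.002 -0.004 -1.913] yaw 2.98 mm 57
[ 0.6942 -0.0317  0.26   -1.85  ] -> [ 21.058 -11.177  -1.894] yaw 2.98 mm 717
[ 0.6942 -0.0317  0.112  -1.85  ] -> [ 21.057 -11.171   3.039] yaw 2.98 mm 721
```

Request:
drive_tool:
  motion:
    - [[0,0.5,-0.25,-1.9,0.3],[0,2.0,-1.05,-1.9,0.6],[0,3.6,-1.9,-1.9,0.9],[0,5.2,-2.75,-1.9,1.2],[0,6.8,-3.6,-1.9,1.5],[0,8.4,-4.45,-1.9,1.8],[0,10.0,-5.3,-1.9,2.1],[0,11.6,-6.15,-1.9,2.4],[0,13.2,-7.0,-1.9,2.7],[0,14.8,-7.85,-1.9,2.98]]

```text
t: 1.2
tcp_pos: [0.5333, -0.2231, 0.2602]
tool_rot: [1.0, -0.017, -0.0, 0.0]
force: [1.0, -1.8, -0.1]
finger_gap: -0.001
gripper_force: 0.0
```

```bash
python3 - <<'E'
from h import *
go([*cab(-.0195,0,.26),CY],[*cab(-.0195,0,.112),CY])
E
```

```text
t 1.2 p [ 0.5333 -0.2231  0.2602] yaw -1.95 tilt [-0.  0. -1.] f [ 1.  -1.8 -0.1] gap -0.001 gf 0.0
[ 0.6942 -0.0317  0.26   -1.85  ] -> [ 5.143e+00 -6.558e+00  6.000e-03] yaw -0.012 mm 250
[ 0.6942 -0.0317  0.112  -1.85  ] -> [ 5.144 -6.559  4.939] yaw -0.012 mm 291
```

Request:
drive_tool:
  motion:
    - [[0,1.0,-1.2,0,0],[0,2.0,-2.4,0,0],[0,3.0,-3.6,0,0],[0,4.0,-4.8,0,0],[0,4.6,-5.9,0,0],[0,4.6,-5.9,0,0],[0,4.6,-5.9,0,0]]

```text
t: 1.9
tcp_pos: [0.6758, -0.0516, 0.2595]
tool_rot: [1.0, -0.015, -0.001, 0.0]
force: [-0.5, -1.0, 1.1]
finger_gap: 0.0
gripper_force: 0.0
```

```bash
python3 - <<'E'
from h import *
go([*cab(-.0195,0,.26),CY],[*cab(-.0195,0,.112),CY])
E
```

```text
t 1.9 p [ 0.6758 -0.0516  0.2595] yaw -1.73 tilt [-0.002  0.    -1.   ] f [-0.5 -1.   1.1] gap 0.0 gf 0.0
[ 0.6942 -0.0317  0.26   -1.85  ] -> [ 0.594 -0.681 -0.018] yaw 0.015 mm 27
[ 0.6942 -0.0317  0.112  -1.85  ] -> [ 0.602 -0.683  4.915] yaw 0.015 mm 150
```

Request:
drive_tool:
  motion:
    - [[0,0.6,-0.68,0,0],[0,0.6,-0.68,1.0,0],[0,0.6,-0.68,2.2,0],[0,0.6,-0.68,3.2,0],[0,0.6,-0.68,4.2,0],[0,0.6,-0.68,4.9,0],[0,0.6,-0.68,4.9,0],[0,0.6,-0.68,4.9,0]]

```text
t: 2.7
tcp_pos: [0.6943, -0.0341, 0.1135]
tool_rot: [1.0, -0.017, -0.0, 0.0]
force: [0.5, -0.5, -0.5]
finger_gap: 0.002
gripper_force: 0.0
```

```bash
python3 - <<'E'
from h import *
go([*cab(-.174,0,.112),CY])
save('top','t2.png',(230,150,330,225),6)
E
```

```text
t 2.7 p [ 0.6943 -0.0341  0.1135] yaw -1.95 tilt [-0.  0. -1.] f [ 0.5 -0.5 -0.5] gap 0.002 gf 0.0
[ 0.5398 -0.0267  0.112  -1.85  ] -> [-5.157 -0.072  0.051] yaw -0.012 mm 155
```

View pics/t2.png

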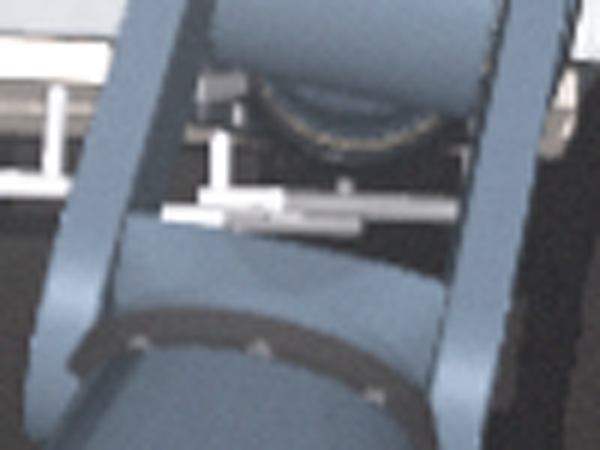

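The gripper sits behind the bar (bar at crop row ~205) with no contact force. I'll pull now.

Request:
drive_tool:
  motion:
    - [[0,-0.4,0,0,0],[0,-1.1,0,0,0],[0,-1.8,0,0,0],[0,-2.5,0,0,0],[0,-3.2,0,0,0],[0,-3.9,-0.03,0,0],[0,-4.5,-0.05,0,0],[0,-4.9,-0.07,0,0],[0,-5.1,-0.07,0,0],[0,-5.15,-0.07,0,0]]

```text
t: 3.75
tcp_pos: [0.541, -0.026, 0.1147]
tool_rot: [1.0, -0.016, 0.001, 0.0]
force: [-0.2, 1.3, -0.6]
finger_gap: 0.001
gripper_force: 0.0
```

Request:
drive_tool:
  motion:
    - [[0,-0.05,0,0,0],[0,-0.1,0,0,0],[0,-0.1,0,0,0]]

```text
t: 4.05
tcp_pos: [0.5377, -0.0255, 0.1133]
tool_rot: [1.0, -0.016, 0.0, 0.0]
force: [0.1, 0.1, 0.1]
finger_gap: -0.0
gripper_force: 0.0
```

Request:
drive_tool:
  motion:
    - [[0,-0.07,0,0,0],[0,-0.14,0,0,0],[0,-0.14,0,0,0]]

```text
t: 4.35
tcp_pos: [0.5326, -0.0252, 0.113]
tool_rot: [1.0, -0.016, -0.0, -0.0]
force: [-0.9, -0.0, 0.0]
finger_gap: 0.005
gripper_force: 0.0
```

```bash
python3 - <<'E'
from h import *
go([*cab(-.174,0,.112),CY])
save('top','t3.png',(190,130,350,250),5)
E
```

```text
t 4.35 p [ 0.5326 -0.0252  0.113 ] yaw -1.85 tilt [-0.001 -0.    -1.   ] f [-0.9 -0.   0. ] gap 0.005 gf 0.0
[ 0.5398 -0.0267  0.112  -1.85  ] -> [0.24  0.042 0.034] yaw -0.0 mm 7
```

View pics/t3.png

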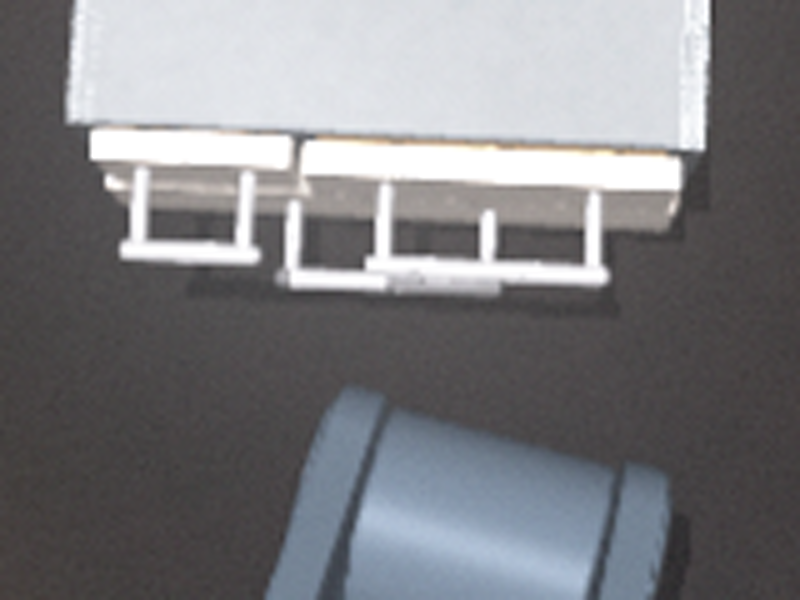

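The drawer has not moved: the bar is still at crop (370–605, 270), so the fingers missed it. I'll check the TCP against the side camera.

```bash
python3 - <<'E'
from h import *
s=manip.sense(); p=s['tcp_pos']; im=manip.snapshot('side')[:,:,::-1].copy()
print(proj('side',p),proj('side',cab(-.042,0,.128)),proj('side',cab(-.042,.055,.128)))
k=5;x0,y0=200,130
c=cv2.resize(im[y0:y0+120,x0:x0+160],None,fx=k,fy=k,interpolation=cv2.INTER_CUBIC)
for P,col in((p,(0,255,0)),(p+[0,0,.07],(0,255,255)),(cab(-.042,.055,.128),(255,0,255)),(cab(-.042,-.055,.128),(255,0,255))):
    u=(proj('side',P)-[x0,y0]+.5)*k; cv2.circle(c,tuple(int(v) for v in u),5,col,1)
cv2.imwrite('pics/s3.png',c)
E
```

```text
[305.78424981 218.23354126] [269.10062523 191.69301291] [254.9955467  200.63154947]
```

View pics/s3.png

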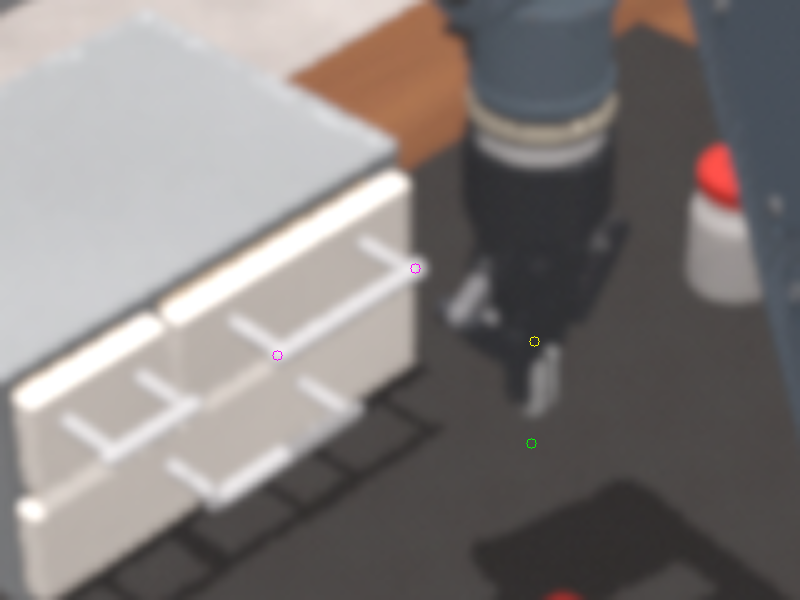

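The visible fingertip is at crop (538,412), while the reported TCP projects to (531,443). That would fit the tool really sitting about 20 mm higher than reported. I'll check this in the start pictures, where both cameras see the gripper.

```bash
python3 - <<'E'
from h import *
p=np.array([.234,-.5791,.2026]); a=np.radians(22); ty=np.array([np.sin(a),-np.cos(a),0])
out=np.zeros((600,800,3),np.uint8)
for i,n in enumerate(('side','top')):
    im=cv2.imread(f'pics/{n}0.png'); u0=proj(n,p)*1.42
    x0,y0=[int(v) for v in u0-[40,60]]; x0=min(x0,im.shape[1]-80); y0=min(y0,im.shape[0]-110)
    print(n,u0,x0,y0,im.shape)
    c=cv2.resize(im[y0:y0+110,x0:x0+80],None,fx=5,fy=5,interpolation=cv2.INTER_CUBIC)
    for P,col in((p,(0,255,0)),(p+.0427*ty+[0,0,.013],(255,0,255)),(p-.0427*ty+[0,0,.013],(255,0,255)),(p+[0,0,.073],(0,255,255))):
        u=(proj(n,P)*1.42-[x0,y0])*5; cv2.circle(c,tuple(int(v) for v in u),5,col,1)
    out[:550,i*400:i*400+400]=c
cv2.imwrite('pics/st.png',out)
E
```

```text
side [718.6343263  208.50323616] 678 148 (596, 795, 3)
top [750.43896659 533.59199285] 710 473 (596, 795, 3)
```

View pics/st.png

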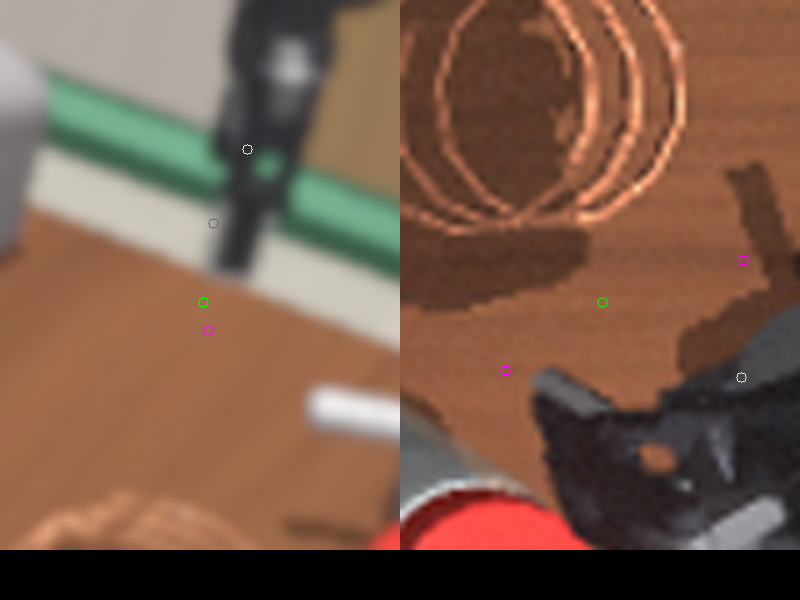

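In the start pictures the side view shows the fingertip at crop (230,275) and the top view shows one fingertip at (545,375). Neither is where the reported pose puts it. I'll triangulate the real tip.

```bash
python3 - <<'E'
from h import *
np.set_printoptions(precision=4,suppress=True)
S=lambda X,Y:np.array([678+X/5,148+Y/5])/1.42
T=lambda X,Y:np.array([710+(X-400)/5,473+Y/5])/1.42
P=tri(S(232,272),T(540,375)); print(P,proj('side',P)-S(232,272),proj('top',P)-T(540,375))
p=np.array([.234,-.5791,.2026]);a=np.radians(22);tx=np.array([np.cos(a),np.sin(a),0]);ty=np.array([np.sin(a),-np.cos(a),0])
print('rel tool x,y,z',(P-p)@tx,(P-p)@ty,-(P-p)[2])
# each tip along its ray at several heights, relative to TCP in tool axes
for z in(.19,.2026,.2156,.23,.25): 
  for f,n,q in((S,'side',(232,272)),(T,'top',(540,375))):
    w=atz(n,*f(*q),z)-p; print(n,z,w@tx,w@ty)
E
```

```text
[ 0.2201 -0.5411  0.2394] [-1.7202  0.6802] [1.7219 1.9493]
rel tool x,y,z 0.001334191089590632 -0.04047704226372685 -0.036766004144511255
side 0.19 -0.013728916404100271 0.050704069694236346
top 0.19 -0.01953588651013895 -0.022407161996313152
side 0.2026 -0.011075481016796318 0.028843728445281536
top 0.2026 -0.01280210540920272 -0.02754752920638949
side 0.2156 -0.008337809585450915 0.006289408109058203
top 0.2156 -0.005854553479665318 -0.0328510826771031
side 0.23 -0.005305311999960711 -0.018693839032604343
top 0.23 0.001841196349976081 -0.03872578806004742
side 0.25 -0.0010935097978909403 -0.05339279339602481
top 0.25 0.01252973778003362 -0.046885101091914606
```

Both views agree: x and y are right, but the real tips sit about 21 mm above the reported TCP, so the fingers passed over the bar (tips at 0.134, bar top at 0.133). I'll correct for that in z.

```bash
cat >> h.py <<'E'
ZO=.021   # real tip z = reported + ZO
E
python3 - <<'E'
from h import *
go([*cab(-.022,0,.165-ZO),CY],[*cab(-.022,0,.118-ZO),CY])
E
```

```text
t 4.45 p [ 0.533  -0.0253  0.1132] yaw -1.85 tilt [-0. -0. -1.] f [-0.4  0.5 -0.7] gap 0.003 gf 0.0
[ 0.6917 -0.0316  0.144  -1.85  ] -> [ 5.293  0.039 -1.029] yaw -0.0 mm 162
[ 0.6917 -0.0316  0.097  -1.85  ] -> [5.293 0.039 0.538] yaw -0.0 mm 160
```

Request:
drive_tool:
  motion:
    - [[0,0.3,0,-1.1,0],[0,1.6,0,-1.1,0],[0,2.9,0,-1.1,0],[0,4.2,0.03,-1.1,0],[0,5.1,0.04,-1.1,0],[0,5.29,0.04,-1.1,0],[0,5.29,0.04,-0.5,0],[0,5.29,0.04,0.1,0],[0,5.29,0.04,0.5,0],[0,5.29,0.04,0.54,0]]

```text
t: 5.45
tcp_pos: [0.6892, -0.0312, 0.0948]
tool_rot: [1.0, -0.016, -0.003, -0.0]
force: [0.7, 0.4, -0.7]
finger_gap: -0.004
gripper_force: 0.0
```

Request:
drive_tool:
  motion:
    - [[0,0,0,0,0],[0,-0.3,0,0,0],[0,-0.6,0,0,0],[0,-0.9,0,0,0]]

```text
t: 5.85
tcp_pos: [0.6652, -0.031, 0.0982]
tool_rot: [1.0, -0.016, 0.002, 0.0]
force: [2.6, -0.5, 0.1]
finger_gap: 0.0
gripper_force: 1.4
```

The 2.6 N drag shows the bar is hooked.

Request:
drive_tool:
  motion:
    - [[0,-0.6,0,0,0],[0,-1.2,0,0,0],[0,-1.8,0,0,0],[0,-2.4,0,0,0],[0,-3.0,0,0,0],[0,-3.5,0,0,0],[0,-3.8,0,0,0],[0,-4.0,0,0,0],[0,-4.1,0,0,0],[0,-4.15,0,0,0]]

```text
t: 6.85
tcp_pos: [0.5406, -0.0268, 0.0973]
tool_rot: [1.0, -0.016, 0.0, 0.0]
force: [3.0, -0.1, 2.9]
finger_gap: -0.001
gripper_force: 1.1
```

Request:
drive_tool:
  motion:
    - [[0,-0.05,0,0,0],[0,-0.1,0,0,0],[0,-0.1,0,0,0]]

```text
t: 7.15
tcp_pos: [0.5376, -0.0268, 0.097]
tool_rot: [1.0, -0.016, 0.0, 0.0]
force: [2.6, -0.3, 1.6]
finger_gap: -0.0
gripper_force: 1.2
```

Request:
drive_tool:
  motion:
    - [[0,-0.06,0,0,0],[0,-0.12,0,0,0],[0,-0.12,0,0,0]]

```text
t: 7.45
tcp_pos: [0.5376, -0.0269, 0.0973]
tool_rot: [1.0, -0.017, 0.004, 0.0]
force: [8.9, 0.7, -3.1]
finger_gap: -0.0
gripper_force: 4.2
```

The tool has stopped against the drawer's stop (8.9 N). I'll release it and go to the armature.

Request:
drive_tool:
  motion:
    - [[0,-0.08,0,0,0],[0,-0.08,0,0,0],[0,0.2,0,0,0],[0,0.3,0,0,0],[0,0.3,0,-1.0,0],[0,0.3,0,-2.2,0],[85,0.3,0,-3.4,0],[85,0.3,0,-3.6,0]]

```text
t: 8.25
tcp_pos: [0.5437, -0.0271, 0.2085]
tool_rot: [1.0, -0.016, 0.002, 0.001]
force: [0.7, -1.3, 0.1]
finger_gap: 0.333
gripper_force: 0.0
```

```bash
python3 - <<'E'
from h import *
go([.4715,.3203,.2,-23.1])
E
```

```text
t 8.25 p [ 0.5437 -0.0271  0.2085] yaw -1.83 tilt [ 0.004  0.001 -1.   ] f [ 0.7 -1.3  0.1] gap 0.333 gf 0.0
[  0.4715   0.3203   0.2    -23.1   ] -> [ -2.777 -11.499   0.254] yaw 2.658 mm 355
```

Request:
drive_tool:
  motion:
    - [[85,-0.3,-1.0,0,0.3],[85,-0.6,-2.4,0,0.6],[85,-0.95,-3.9,0,0.9],[85,-1.3,-5.4,0,1.2],[85,-1.65,-6.9,0,1.6],[85,-2.0,-8.4,0,2.0],[85,-2.35,-9.9,0,2.4],[85,-2.65,-11.0,0,2.66],[85,-2.78,-11.5,0,2.66],[85,-2.78,-11.5,0,2.66]]

```text
t: 9.25
tcp_pos: [0.4686, 0.3216, 0.2038]
tool_rot: [0.98, -0.199, -0.001, 0.001]
force: [0.9, -0.1, -0.6]
finger_gap: 0.995
gripper_force: 0.0
```

```bash
python3 - <<'E'
from h import *
go([.4715,.3203,.035,-23.1],[.4715,.3203,0.0,-23.1])
t=manip.snapshot('top')[:,:,::-1]; s=manip.snapshot('side')[:,:,::-1]
np.save('pics/t4.npy',t);np.save('pics/s4.npy',s)
a=cv2.resize(t[140:275,120:320],None,fx=4,fy=4,interpolation=cv2.INTER_CUBIC)[:, :800]
o=np.zeros((600,800,3),np.uint8)
a=cv2.resize(t[140:215,225:325],None,fx=4.8,fy=4.8,interpolation=cv2.INTER_CUBIC)  #480x360
b=cv2.resize(s[150:225,180:280],None,fx=4.8,fy=3.2,interpolation=cv2.INTER_CUBIC) #480x240
c=cv2.resize(t[215:305,115:195],None,fx=4,fy=3.33,interpolation=cv2.INTER_CUBIC)[:300,:320]
d=cv2.resize(s[275:365,190:270],None,fx=4,fy=3.33,interpolation=cv2.INTER_CUBIC)[:300,:320]
o[:360,:480]=a;o[360:,:480]=b;o[:c.shape[0],480:]=c;o[300:300+d.shape[0],480:]=d
cv2.imwrite('pics/c4.png',o)
E
```

```text
t 9.25 p [0.4686 0.3216 0.2038] yaw -22.9 tilt [-0.002  0.003 -1.   ] f [ 0.9 -0.1 -0.6] gap 0.995 gf 0.0
[  0.4715   0.3203   0.035  -23.1   ] -> [ 0.118 -0.014  5.625] yaw 0.025 mm 169
[  0.4715   0.3203   0.     -23.1   ] -> [ 0.12  -0.017  6.792] yaw 0.025 mm 204
```

View pics/c4.png

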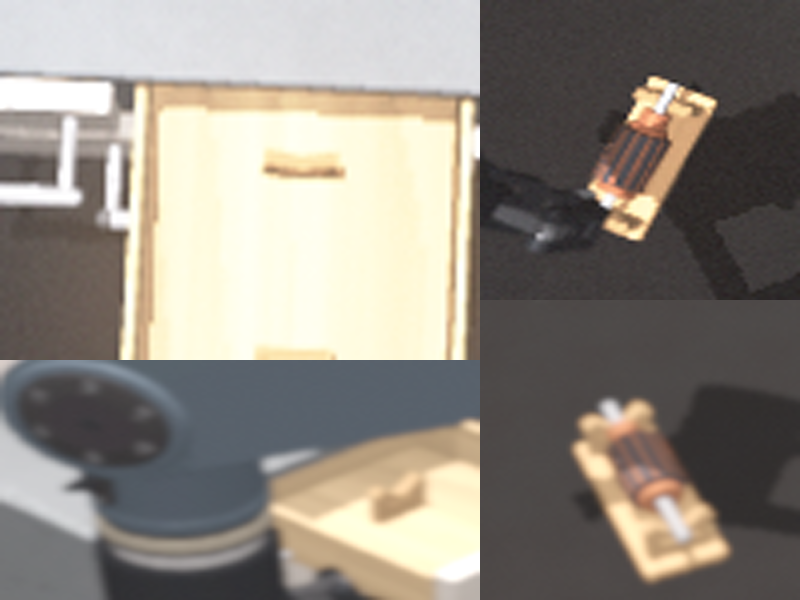

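The drawer is open with its rear upright at crop (305,158) and its front upright's rear edge at row 350. The armature is undisturbed below the gripper. I'll compute the seat, then descend to grasp.

Request:
drive_tool:
  motion:
    - [[85,0.12,0,1.0,0],[85,0.12,0,2.4,0],[85,0.12,0,3.8,0.02],[85,0.12,0,5.0,0.02],[85,0.12,0,5.8,0.02],[85,0.12,0,6.4,0.02],[85,0.12,0,6.75,0.02],[85,0.12,0,6.85,0.02],[85,0.12,0,6.85,0.02]]

```text
t: 10.25
tcp_pos: [0.4742, 0.3185, -0.0003]
tool_rot: [0.979, -0.202, 0.0, 0.0]
force: [0.5, -0.2, -0.0]
finger_gap: 0.997
gripper_force: 0.0
```

```bash
python3 - <<'E'
from h import *
np.set_printoptions(precision=4,suppress=True)
go([.4715,.3203,-.002,-23.1])
A=lambda X,Y:(225+X/4.8-.4,140+Y/4.8-.4)
r=atz('top',*A(304.5,158),.130); f=atz('top',*A(295,350),.130)
print('rear up',r,'front rear-edge',f)
print('pred rear',cab(-.065+.05,0,.13),'front edge',cab(-.065-.046,0,.13))
# drawer walls at z .138, y image 250
for X in(150,450): print(atz('top',*A(X,250),.138))
for X in(126,463): print(atz('top',*A(X,250),.138))
E
```

```text
t 10.25 p [ 0.4742  0.3185 -0.0003] yaw -23.35 tilt [ 0.  0. -1.] f [ 0.5 -0.2 -0. ] gap 0.997 gf 0.0
[  0.4715   0.3203  -0.002  -23.1   ] -> [-0.108 -0.019  0.055] yaw -0.031 mm 4
rear up [ 0.6995 -0.0329  0.13  ] front rear-edge [ 0.6017 -0.0292  0.13  ]
pred rear [np.float64(0.6987078184690946), np.float64(-0.03181575528461338), 0.13] front edge [np.float64(0.6027578566713002), np.float64(-0.028716589106139036), 0.13]
[0.6506 0.0442 0.138 ]
[ 0.6523 -0.1062  0.138 ]
[0.6504 0.0562 0.138 ]
[ 0.6524 -0.1128  0.138 ]
```

Request:
drive_tool:
  motion:
    - [[85,-0.1,0,0.05,-0.03],[60,-0.1,0,0.05,-0.03],[40,-0.1,0,0.05,-0.03],[20,-0.1,0,0.05,-0.03],[20,-0.1,0,0.05,-0.03],[20,-0.1,0,0.05,-0.03],[20,-0.1,0,0.05,-0.03]]
  squeeze: 50

```text
t: 10.95
tcp_pos: [0.4707, 0.3199, -0.0014]
tool_rot: [0.98, -0.2, -0.0, 0.0]
force: [-1.0, -2.8, 6.5]
finger_gap: 0.4
gripper_force: 49.3
```

It grips at a gap of about 36 mm, which matches the cylinder. I'll lift slowly.

Request:
drive_tool:
  motion:
    - [[20,-0.1,0,-0.1,-0.03],[20,-0.1,0,-0.4,-0.03],[20,-0.1,0,-0.8,-0.03],[20,-0.1,0,-1.4,-0.03],[20,-0.1,0,-2.2,-0.03],[20,-0.1,0,-3.2,-0.03],[20,-0.1,0,-4.4,-0.03],[20,-0.1,0,-5.4,-0.03],[20,-0.1,0,-6.0,-0.03],[20,-0.1,0,-6.0,-0.03]]

```text
t: 11.95
tcp_pos: [0.4701, 0.3228, 0.1817]
tool_rot: [0.98, -0.198, 0.003, -0.002]
force: [0.4, 0.5, -5.1]
finger_gap: 0.402
gripper_force: 50.5
```

```bash
python3 - <<'E'
from h import *
go([*cab(-.065,0,.2),CY])
t=manip.snapshot('top');s=manip.snapshot('side');np.save('pics/s5.npy',s);np.save('pics/t5.npy',t)
print(manip.sense()['q'])
E
```

```text
t 11.95 p [0.4701 0.3228 0.1817] yaw -22.79 tilt [ 0.005 -0.006 -1.   ] f [ 0.4  0.5 -5.1] gap 0.402 gf 50.5
[ 0.6487 -0.0302  0.2    -1.85  ] -> [10.051  8.537 -0.608] yaw -2.618 mm 396
[4.05386931e-01 4.81260979e-01 1.60559304e+00 8.06953775e-05
 1.05484591e+00 2.37413625e+00]
```

Held (about 5 N of weight). I'll carry it to above the seat.

Request:
drive_tool:
  motion:
    - [[20,0.4,0.35,-0.2,-0.1],[20,1.4,1.2,-0.4,-0.4],[20,2.5,2.1,-0.6,-0.7],[20,3.6,3.05,-0.6,-1.0],[20,4.7,4.0,-0.6,-1.3],[20,5.8,4.95,-0.6,-1.6],[20,6.9,5.85,-0.6,-1.9],[20,7.9,6.7,-0.6,-2.2],[20,8.8,7.5,-0.6,-2.45],[20,9.4,8.0,-0.6,-2.6]]

```text
t: 13.05
tcp_pos: [0.6349, -0.0117, 0.1933]
tool_rot: [1.0, -0.018, -0.002, 0.0]
force: [0.5, 0.2, -4.6]
finger_gap: 0.403
gripper_force: 50.6
```

Request:
drive_tool:
  motion:
    - [[20,0,0,0,0],[20,0,0,0,0],[20,0,0,0,0]]

```text
t: 13.35
tcp_pos: [0.6335, -0.0078, 0.1944]
tool_rot: [1.0, -0.017, -0.002, -0.001]
force: [0.0, 0.6, -4.3]
finger_gap: 0.4
gripper_force: 50.7
```

```bash
python3 - <<'E'
from h import *
go([*cab(-.065,0,.12),-2],[*cab(-.065,0,.0835),-2])
E
```

```text
t 13.35 p [ 0.6335 -0.0078  0.1944] yaw -1.98 tilt [-0.004 -0.001 -1.   ] f [ 0.   0.6 -4.3] gap 0.4 gf 50.7
[ 0.6487 -0.0302  0.12   -2.    ] -> [0.542 0.731 2.477] yaw 0.002 mm 79
[ 0.6487 -0.0302  0.0835 -2.    ] -> [0.546 0.733 3.694] yaw 0.002 mm 114
```

Request:
drive_tool:
  motion:
    - [[20,0.3,0.4,0,0],[20,0.54,0.73,0,0],[20,0.54,0.73,0.8,0],[20,0.54,0.73,1.6,0],[20,0.54,0.73,2.2,0],[20,0.54,0.73,2.5,0],[20,0.54,0.73,2.5,0],[20,0.54,0.73,2.5,0]]

```text
t: 14.15
tcp_pos: [0.6516, -0.0317, 0.1218]
tool_rot: [1.0, -0.018, 0.001, 0.0]
force: [-0.8, -0.1, -4.0]
finger_gap: 0.403
gripper_force: 50.8
```

```bash
python3 - <<'E'
from h import *
go([*cab(-.065,0,.0835),-2])
np.save('pics/s6.npy',manip.snapshot('side'))
go([*cab(-.065,0,.0835),-2])
E
```

```text
t 14.15 p [ 0.6516 -0.0317  0.1218] yaw -2.01 tilt [ 0.002  0.    -1.   ] f [-0.8 -0.1 -4. ] gap 0.403 gf 50.8
[ 0.6487 -0.0302  0.0835 -2.    ] -> [-0.099 -0.048  1.276] yaw -0.001 mm 38
t 14.2 p [ 0.6519 -0.0317  0.1223] yaw -2.01 tilt [ 0.003  0.001 -1.   ] f [-0.1  0.  -4.9] gap 0.403 gf 50.8
[ 0.6487 -0.0302  0.0835 -2.    ] -> [-0.109 -0.047  1.292] yaw -0.001 mm 39
```

Request:
drive_tool:
  motion:
    - [[20,-0.1,-0.04,0.3,0],[20,-0.1,-0.04,0.6,0],[20,-0.1,-0.04,0.85,0],[20,-0.1,-0.04,1.05,0],[20,-0.1,-0.04,1.15,0],[20,-0.1,-0.04,1.2,0],[20,-0.1,-0.04,1.2,0]]

```text
t: 14.9
tcp_pos: [0.6476, -0.03, 0.0848]
tool_rot: [1.0, -0.018, -0.0, -0.0]
force: [0.2, -0.1, -4.9]
finger_gap: 0.403
gripper_force: 50.8
```

Request:
drive_tool:
  motion:
    - [[20,0,0,0.02,0],[20,0,0,0.04,0],[20,0,0,0.06,0],[20,0,0,0.06,0]]

```text
t: 15.3
tcp_pos: [0.6476, -0.03, 0.0833]
tool_rot: [1.0, -0.018, 0.0, -0.0]
force: [-0.7, -0.8, -5.0]
finger_gap: 0.4
gripper_force: 50.8
```

Request:
drive_tool:
  motion:
    - [[20,0,0,0.03,0],[20,0,0,0.06,0],[20,0,0,0.06,0]]

```text
t: 15.6
tcp_pos: [0.6477, -0.0301, 0.0822]
tool_rot: [1.0, -0.017, 0.0, 0.0]
force: [-2.3, 0.2, 1.8]
finger_gap: 0.4
gripper_force: 51.4
```

Request:
drive_tool:
  motion:
    - [[20,0,0,0.03,0],[20,0,0,0.05,0],[20,0,0,0.05,0]]

```text
t: 15.9
tcp_pos: [0.6488, -0.0302, 0.082]
tool_rot: [1.0, -0.017, 0.002, 0.0]
force: [-1.0, 0.5, 6.4]
finger_gap: 0.399
gripper_force: 51.9
```

Contact came at the expected height. I'll release.

Request:
drive_tool:
  motion:
    - [[34,0,0,-0.03,0],[40,0,0,-0.03,0],[45,0,0,-0.03,0],[55,0,0,-0.03,0],[60,0,0,-0.03,0],[60,0,0,-0.03,0]]
  squeeze: 20

```text
t: 16.5
tcp_pos: [0.6475, -0.03, 0.0806]
tool_rot: [1.0, -0.018, -0.0, -0.0]
force: [0.2, -0.6, 1.3]
finger_gap: 0.707
gripper_force: 0.0
```

Request:
drive_tool:
  motion:
    - [[60,0,0,0,0],[60,0,0,-0.3,0],[60,0,0,-0.8,0],[60,0,0,-1.6,0],[60,0,0,-2.8,0],[60,0,0,-4.0,0],[60,0,0,-4.6,0],[60,0,0,-4.6,0]]

```text
t: 17.3
tcp_pos: [0.6504, -0.0305, 0.2243]
tool_rot: [1.0, -0.017, 0.005, 0.001]
force: [1.1, -0.8, -0.3]
finger_gap: 0.702
gripper_force: 0.0
```

```bash
python3 - <<'E'
from h import *
go([*cab(-.235,0,.2),CY])
E
```

```text
t 17.3 p [ 0.6504 -0.0305  0.2243] yaw -2.0 tilt [ 0.01   0.002 -1.   ] f [ 1.1 -0.8 -0.3] gap 0.702 gf 0.0
[ 0.4788 -0.0247  0.2    -1.85  ] -> [-5.729e+00  4.000e-03  7.530e-01] yaw -0.018 mm 173
```

Request:
drive_tool:
  motion:
    - [[0,-0.5,0,0,0],[0,-1.8,0,0,0],[0,-3.2,0,0,0],[0,-4.6,0,0,0],[0,-5.5,0,0,0],[0,-5.7,0,0,0],[0,-5.7,0,0,0]]

```text
t: 18.0
tcp_pos: [0.4762, -0.0239, 0.2187]
tool_rot: [1.0, -0.018, -0.0, -0.0]
force: [0.3, 0.3, 0.5]
finger_gap: 0.0
gripper_force: 0.0
```

```bash
python3 - <<'E'
from h import *
go([*cab(-.225,0,.118-ZO),CY],[*cab(-.05-.01,0,.118-ZO),CY])
t=manip.snapshot('top')[:,:,::-1]; s=manip.snapshot('side')[:,:,::-1]
o=np.zeros((600,800,3),np.uint8)
o[:,:400]=cv2.resize(t[140:230,255:315],(400,600),interpolation=cv2.INTER_CUBIC)
o[:,400:]=cv2.resize(s[140:230,230:290],(400,600),interpolation=cv2.INTER_CUBIC)
for i,(n,x0,y0) in enumerate((('top',255,140),('side',230,140))):
  for dx in(-.065,0,.065):
    u=(proj(n,cab(-.065+dx,0,.121))-[x0,y0]+.5)*6.667; cv2.circle(o,(int(u[0])+400*i,int(u[1])),4,(0,255,0),1)
cv2.imwrite('pics/c7.png',o)
E
```

```text
t 18.0 p [ 0.4762 -0.0239  0.2187] yaw -2.03 tilt [-0. -0. -1.] f [0.3 0.3 0.5] gap 0.0 gf 0.0
[ 0.4888 -0.025   0.097  -1.85  ] -> [0.423 0.022 4.058] yaw -0.023 mm 122
[ 0.6537 -0.0304  0.097  -1.85  ] -> [5.923e+00 5.000e-03 4.058e+00] yaw -0.023 mm 215
```

View pics/c7.png

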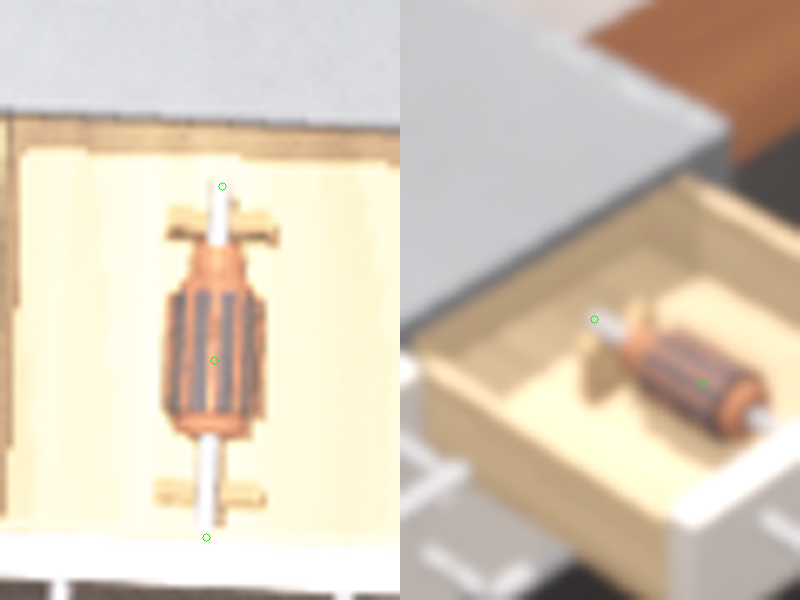

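The shaft lies in both notches and its centre is within about 3 mm of the seat (shaft ends at rows 182 and 525 against 186 and 537 expected). Next I'll push the bar shut gently.

Request:
drive_tool:
  motion:
    - [[0,0.3,0,0,0],[0,0.42,0.02,1.0,0],[0,0.42,0.02,2.2,0],[0,0.42,0.02,3.3,0],[0,0.42,0.02,4.0,0],[0,0.42,0.02,4.06,0],[0,0.42,0.02,4.06,0],[0,0.55,0.02,4.06,0],[0,0.7,0.02,4.06,0],[0,0.85,0.02,4.06,0]]

```text
t: 19.1
tcp_pos: [0.5037, -0.0258, 0.0982]
tool_rot: [1.0, -0.018, 0.001, 0.0]
force: [0.2, 0.1, 1.3]
finger_gap: 0.0
gripper_force: 0.0
```

Request:
drive_tool:
  motion:
    - [[0,0.2,0,0,0],[0,0.45,0,0,0],[0,0.75,0,0,0],[0,1.1,0,0,0],[0,1.5,0,0,0],[0,1.9,0,0,0],[0,2.3,0,0,0],[0,2.6,0,0,0],[0,2.85,0,0,0],[0,3.05,0,0,0]]

```text
t: 20.1
tcp_pos: [0.5943, -0.0287, 0.0969]
tool_rot: [1.0, -0.018, -0.0, -0.0]
force: [-2.2, -0.3, 1.9]
finger_gap: -0.001
gripper_force: 1.2
```

```bash
python3 - <<'E'
from h import *
go([*cab(-.056,0,.118-ZO),CY])
E
```

```text
t 20.1 p [ 0.5943 -0.0287  0.0969] yaw -2.01 tilt [-0. -0. -1.] f [-2.2 -0.3  1.9] gap -0.001 gf 1.2
[ 0.6577 -0.0305  0.097  -1.85  ] -> [ 2.116 -0.014 -0.005] yaw -0.02 mm 63
```

Request:
drive_tool:
  motion:
    - [[0,0.2,0,0,0],[0,0.45,0,0,0],[0,0.75,0,0,0],[0,1.05,0,0,0],[0,1.35,0,0,0],[0,1.6,0,0,0],[0,1.8,0,0,0],[0,1.92,0,0,0],[0,2.0,0,0,0],[0,2.05,0,0,0]]

```text
t: 21.1
tcp_pos: [0.6552, -0.0309, 0.097]
tool_rot: [1.0, -0.018, -0.0, -0.0]
force: [-1.9, 1.1, 0.9]
finger_gap: 0.002
gripper_force: 1.1
```

Request:
drive_tool:
  motion:
    - [[0,0.03,0,0,0],[0,0.06,0,0,0],[0,0.09,0,0,0],[0,0.09,0,0,0]]

```text
t: 21.5
tcp_pos: [0.6558, -0.0309, 0.0969]
tool_rot: [1.0, -0.017, -0.002, -0.0]
force: [-5.1, -0.0, 3.3]
finger_gap: -0.002
gripper_force: 2.9
```

Request:
drive_tool:
  motion:
    - [[0,0.04,0,0,0],[0,0.08,0,0,0],[0,0.08,0,0,0],[0,0.08,0,0,0]]

```text
t: 21.9
tcp_pos: [0.6558, -0.0308, 0.0969]
tool_rot: [1.0, -0.017, -0.005, -0.0]
force: [-9.6, -0.1, 6.5]
finger_gap: -0.001
gripper_force: 5.0
```

Request:
drive_tool:
  motion:
    - [[0,-0.2,0,0,0],[0,-0.6,0,0,0],[0,-1.2,0,0,0],[0,-1.6,0,-0.5,0],[0,-1.8,0,-1.5,0],[0,-1.8,0,-2.5,0],[0,-1.8,0,-3.0,0],[0,-1.8,0,-3.0,0],[0,-1.8,0,-3.0,0]]

```text
t: 22.8
tcp_pos: [0.6068, -0.0294, 0.1871]
tool_rot: [1.0, -0.018, 0.001, 0.0]
force: [0.8, 0.2, -0.9]
finger_gap: -0.0
gripper_force: 0.0
```

```bash
python3 - <<'E'
from h import *
go()
t=manip.snapshot('side').astype(float);
im=cv2.imread('pics/side0.png'); o=cv2.resize(im,(560,420),interpolation=cv2.INTER_AREA)[:,:,::-1].astype(float)
# compare cabinet region with start; best shift of bright handle/front region
for (x0,y0,x1,y1) in((205,185,245,225),(232,160,285,205),(155,135,215,175)):
  a=np.ascontiguousarray(o[y0:y1,x0:x1]).mean(2);b=np.ascontiguousarray(t[y0:y1,x0:x1]).mean(2)
  print(np.abs(a-b).mean().round(2),cv2.phaseCorrelate(a,b))
E
```

```text
t 22.8 p [ 0.6068 -0.0294  0.1871] yaw -2.02 tilt [ 0.002  0.    -1.   ] f [ 0.8  0.2 -0.9] gap -0.0 gf 0.0
6.55 ((-0.19253287751500991, -0.3643941978844154), 0.9353298735360979)
10.92 ((-0.607514545421747, 0.29598228071592914), 0.7102699467691904)
6.25 ((0.015032915026612415, -0.07454068360475574), 1.0023321056006773)
```

The drawer hit a firm stop after 150 mm of travel, and the arm is clear. I'll hand it in.

```bash
python3 -c "
from station import manip
print(manip.sign_off())"
```

```text
the job is handed in; nothing more can be done
None
```

I handed the job in at about 23 s: the armature is in both notches, let go, and the wide drawer is pushed shut to its stop. The sign-off returned no verdict, and the armature was last seen seated just before the drawer was closed. My first pull went over the handle because the real fingertips sit about 21 mm above the reported tool position; the second pull, with that corrected, worked.

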